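Clear and open the counter egg chest

TASK

Open the egg chest on the shop counter. First slide the squat jar that stands on its hinged metal lid across onto the chest's fixed wooden half, so that it stands wholly there; then flip the lid up from its front lip and over past upright, so that it stays open by its own weight. Only push with the fingers: do not pinch or lift the jar or grip the lid, keep the jar standing, and leave the other goods on the chest and counter where they are.

Things in the scene. Friction and masses are not known exactly. Their poses are not given: they have to be found in the camera images.
- chest: The egg chest, a white box fixed to the counter, 180 (x) x 360 (y) x 107 mm high. Origin: centre of its underside. Its front faces -x, towards the robot at yaw 0; the lid's hinge is at its far side (+x). The left half (y > 0) has the aluminium lid, eggs inside; the right half is a fixed wooden deck, y -180 to -1 mm, x -90 to 90 mm, top at z = 107 mm.
- lid (a joint): Angle of the lid in rad: 0 shut and level, grows as the front rises, 1.57 upright, stops at 1.95 leaning back. Free hinge: it falls shut if let go before about 1.62 and falls open to the stop after that. Open, it reaches 76 mm behind the hinge.
- lid_hinge (a point): Middle of the hinge line, at the level of the shut lid's underside, chest (90, 91.5, 100.5) mm. The hinge line runs along chest y.
- lid_lip (a point): Middle of the lid's front edge, on its underside. The lid is a flat plate, 205 mm from hinge to front edge, 177 wide (chest y 3 to 180 mm), 8 thick, about 0.3 kg; shut, its underside is at chest z = 100.5 mm and its top at 108.5, 1.5 mm above the wooden deck. Its front lip overhangs the chest's front wall by 25 mm, with nothing beneath. Axes: the chest's while shut; turns with the lid.
- deck (a point): Middle of the fixed wooden deck's top, chest (0, -90, 107) mm.
- jar: Squat brown glass jar with a metal cap, round, 68 mm in diameter up to 44 mm, then a 60 mm cap, 65 mm high, about 0.3 kg. Loose; starts standing on the lid. Origin: centre of its underside, z up. It slides without tipping when pushed lower than about 20 mm above its foot.
- shaker: Bystander: small steel shaker, 34 mm in diameter, 60 high, standing on the wooden deck near its far right corner. Origin at the centre of its underside, as for all bystanders.
- can: Bystander: steel can, 66 mm in diameter, 85 high, on the counter in front of the wooden half.
- sauce: Bystander: brown bottle, 56 mm in diameter, 160 high, on the counter behind the wooden half.
- bowl: Bystander: white bowl, 120 mm in diameter, 50 high, on the counter right of the chest.
- tall_jar: Bystander: taller jar, 66 mm in diameter, 100 high, on the counter left of the chest.
- carton: Bystander: cardboard carton, 70 x 50 x 60 mm high, on the counter in front and left of the chest.

How it is judged (in metres and radians):
On the way, in this order (a step that is already met when the one before it is completed fails the run):
1. the jar stands wholly on the wooden deck, with the lid still shut (y of jar in the frame of chest between -0.155 and -0.034 m and x of jar in the frame of chest between -0.075 and 0.075 m and angle between jar's own z axis and vertical below 0.1 rad and z of jar in the frame of chest between 0.1 and 0.112 m and linear speed of jar below 0.03 m/s and value of joint lid below 0.08 rad), for 0.2 s.
2. the lid has been flipped past its over-centre point (value of joint lid above 1.65 rad), for 0.2 s.
At the end, for the whole second after the job is handed in: The lid leans back open on its stop (over 1.85 rad) and at rest; the jar stands upright and at rest on the fixed wooden deck, its centre between 34 and 155 mm right of the chest's middle and within 75 mm of it front to back (y of jar in the frame of chest between -0.155 and -0.034 m and x of jar in the frame of chest between -0.075 and 0.075 m and angle between jar's own z axis and vertical below 0.1 rad and z of jar in the frame of chest between 0.1 and 0.112 m and linear speed of jar below 0.03 m/s and value of joint lid above 1.85 rad and velocity of joint lid below 0.1 rad/s); the robot touches nothing.
It fails at once if the jar is lifted more than 12 mm off the chest, falls from it or tips by more than 0.35 rad (z of jar in the frame of chest above 0.121 m or z of jar in the frame of chest below 0.095 m or angle between jar's own z axis and vertical above 0.35 rad).
It fails at once if the jar is squeezed or shoved with more than 25 N (contact force between the fingers and jar above 25 N).
It fails at once if the lid or chest is gripped or forced with more than 25 N (contact force between the fingers and chest above 25 N).
It fails at once if the lid is opened before the jar is off it (value of joint lid above 0.12 rad and y of jar in the frame of chest above -0.03 m).
It fails at once if a bystander is moved more than 20 mm (the shaker 12 mm) or tipped by more than 0.3 rad (distance of shaker from where it was at the start of the episode above 0.012 m or angle between any of shaker, can, sauce, bowl, tall_jar, carton's own z axis and vertical above 0.3 rad or distance of any of can, sauce, bowl, tall_jar, carton from where it was at the start of the episode above 0.02 m).
It also fails if it takes over 54 s, if anything falls off the work surface, if the arm or the gripper's body presses on something with over 40 N, if the wrist force passes 120 N, or if a joint passes its speed limit or range.

ROBOT

A 6-joint arm with a two-finger parallel gripper is mounted at the origin on the work surface. World frame = base frame: x ahead of the robot, y to its left, z up, the work surface at z = 0. Lengths are in mm, angles in rad, forces in N, time in s.
With the tool pointing down it reaches from about 350 to 975 mm from the base axis. Payload 7.1 kg.
Tool frame: the origin (TCP) lies at the very end of the fingers, on their centre line; the grasp point (between the pads) lies 19 mm behind it; z points along the fingers, x is the direction in which the jaws open and shut, and the axes are right-handed (so a half turn about z gives the same grasp; the last joint's range is limited). The gripper opens to 88 mm and grips with 3 to 60 N. Pads are 20 mm wide; open, the fingers measure 115 mm over their backs; the gripper's body (75 mm by 178 mm) begins 61 mm behind the grasp point.
Start: joints at [1.286, 0.423, 1.63, -0, 1.089, -0.019], TCP at [164.144, 603.043, 222.675] pointing down, gripper open.
Joint ranges: [-3, 3], [-0.9, 2.11], [0.09, 2.58], [-1.31, 4.45], [0.11, 2.69], [-2.54, 2.54]. Speed limits (rad/s): [2.39, 2.39, 3.01, 3.14, 3.14, 3.14].

INTERFACE

Orientations are given as a rotation vector (axis times angle).
In Python, from workcell import ctrl gives the robot as it stands. The module is installed in compiled form; this text tells all that it offers.
- The arm moves only by the tool move_arm, never from a script. Its argument "motion" is a list of rows, each a list of 2 entries, a list of its own where there are three numbers: the shift along the tool's x, y, z normalised to -1 to 1, where 1 is 150 mm, then the turn, a rotation vector about the tool's x, y, z normalised to -1 to 1, where 1 is 60 degrees. In form: [[[x, y, z], [rx, ry, rz]], ...]. A call has exactly 5 rows; each row is the pose to reach, as a shift and turn from the pose commanded when the call began, along the tool's axes at that moment; what a row does not reach only later rows make up. A row lasts 1/8 s, in which the tool goes at most 62.5 mm and 10.7 degrees, less where a joint would pass 70% of its speed; a pose out of reach is approached as far as the arm can. A call with a number of a shift or a turn outside -1 to 1 is refused whole. A call with a gripper value outside its range is refused whole. "gripper" is the opening, from 0 (shut) to 1 (fully open), set as the call begins (left out, the last holds). The fingers move at their own pace and stop on an object; the grip force is fixed at half the most. Time passes only in rows, so rows that repeat a pose let the fingers close, or fill a call up. It gives the time, the measured TCP pose, the force and the opening at its end, in the units of the state.
- ctrl.get_obs(): the state, without advancing time (a new reading comes with each control period).
- ctrl.get_image(name): name is "scene" or "top" or "wrist"; returns a dict with "pixels" (480x640x3 uint8, red, green, blue), "camera_matrix" (3x3 intrinsics, pixels), "R" (3x3) and "t" (3): a world point X has camera coordinates R X + t; the wrist camera has in their place "mount" (4x4, takes a point from camera to tool coordinates, whose origin is the TCP and whose axes are the tool frame's). Camera axes: x right, y down, z forward; pixel columns grow to the right and rows downward; lengths in mm; the calibration is good to about 2 mm. A picture is of the moment at which its call begins: read the wrist's pose just before it. There is no depth.
- ctrl.close_job(): hands the job in, once; it reports no verdict.
Trained networks look in the newest picture that a camera, given by its name, has taken for a name from the list of things; names that differ only in an ending like _2 or _b are one class to them, and where a whole thing is asked for, a point or a joint stands for the part that bears it (a point fixed in the world has none). Each returns a list of dicts, best first, with "p" (0 to 1); they miss things now and then, are a little off and sometimes report something else, mostly with a low value. They report only what shows in the picture. A call takes as long as a camera call.
- ctrl.boxes_of(camera, name): "location" ([x, y, z] in mm, in world coordinates, good to about 4 mm: the middle of the surface that is visible of it).
- ctrl.regions_of(camera, name): "mask" (480x640 bool, what is visible of it).
- ctrl.pinpoint(camera, name): "location" ([x, y, z] in mm, in world coordinates, good to about 4 mm: a listed point, or the origin of a listed thing).
The state is a dict: "t": time; "qpos": joint angles; "qvel": joint speeds; "joint_torque": joint torques, N m; "ee_pos": TCP position; "orientation": TCP orientation; "ft_force": force on the tool from outside, world axes, zero at the start; "moment": the same for the moment, N m; "width": finger opening in mm.
Only numpy, scipy, OpenCV 4.12 (cv2) and the standard library are available. Lean on these libraries where they do the work, as an engineer would, in place of code of your own. Each camera call takes 0.05 s, during which the arm holds its last target.

## Working session

There is one attempt and no reset: what is moved stays moved. The work goes in short steps, Python scripts to look and compute and a tool call to move; the robot and the scene stay as the last step left them, time stands still between calls to the robot, and variables do not carry over. Pictures are saved under pics/ and viewed, and the job is handed in when it is done.

Besides the shell and the picture viewer there is one more tool, called after "Request:" by a JSON object that holds its "name" and its "arguments". move_arm: Moves the arm, as the interface text tells. Its arguments: {"type":"object","properties":{"motion":{"type":"array","items":{"type":"array"}},"gripper":{"type":"number"}},"required":["motion"]}

```bash
mkdir -p pics; cat > h.py <<'E'
import numpy as np, cv2
from workcell import ctrl
from scipy.spatial.transform import Rotation as R
def pic(cam,fn):
    im=ctrl.get_image(cam); cv2.imwrite('pics/'+fn,im['pixels'][:,:,::-1]); return im
E
python3 - <<'E'
from h import *
o=ctrl.get_obs(); print(o)
pic('scene','s0.png'); pic('top','t0.png')
for c in ['top','scene']:
  for n in ['chest','jar','lid_hinge','lid_lip','deck','shaker','can','sauce','bowl','tall_jar','carton']:
    r=ctrl.pinpoint(c,n); print(c,n,[(np.round(x['location']).tolist(),round(x['p'],2)) for x in r[:2]])
print(ctrl.get_obs()['t'])
E
```

```text
{'t': 0.0, 'qpos': array([ 1.28599831e+00,  4.23829677e-01,  1.63066850e+00,  1.50611591e-05,
        1.08856571e+00, -1.90040654e-02]), 'qvel': array([ 0.00062943, -0.00183475, -0.00021499,  0.0003403 ,  0.00055528,
        0.00131602]), 'joint_torque': array([ 1.37778756e-03, -5.44634950e+01, -2.73659045e+01,  6.43278728e-02,
        2.28077034e-02, -9.29457838e-05]), 'ee_pos': array([163.99546507, 602.54636671, 221.91709945]), 'orientation': array([ 2.49553057e+00,  1.90696727e+00, -1.87447619e-03]), 'ft_force': array([-0.19142765,  0.4649569 ,  0.12594512]), 'moment': array([0.02818719, 0.0224996 , 0.02883808]), 'width': 87.98298154646554}
top chest [([585.0, -65.0, -4.0], 0.95)]
top jar [([676.0, 18.0, 101.0], 0.68), ([573.0, 18.0, 105.0], 0.62)]
top lid_hinge [([582.0, -355.0, -0.0], 0.75), ([680.0, 17.0, 106.0], 0.74)]
top lid_lip [([472.0, 32.0, 102.0], 0.9)]
top deck [([573.0, -155.0, 107.0], 0.65)]
top shaker [([636.0, -225.0, 108.0], 0.97)]
top can [([435.0, -178.0, -1.0], 0.83)]
top sauce [([679.0, 17.0, 104.0], 0.65), ([713.0, -171.0, 3.0], 0.63)]
top bowl [([582.0, -354.0, -4.0], 0.97), ([474.0, 36.0, 101.0], 0.39)]
top tall_jar [([622.0, 206.0, 1.0], 0.89)]
top carton [([468.0, 187.0, -2.0], 0.96)]
scene chest [([572.0, 17.0, 110.0], 0.75)]
scene jar [([570.0, 19.0, 109.0], 0.7)]
scene lid_hinge [([678.0, 22.0, 101.0], 0.68), ([470.0, 184.0, -0.0], 0.24)]
scene lid_lip [([473.0, 29.0, 97.0], 0.76), ([631.0, -220.0, 110.0], 0.57)]
scene deck [([578.0, -156.0, 107.0], 0.92)]
scene shaker [([632.0, -223.0, 109.0], 0.69)]
scene can []
scene sauce [([718.0, -177.0, 3.0], 0.82)]
scene bowl [([582.0, -354.0, -1.0], 0.56)]
scene tall_jar [([623.0, 207.0, -1.0], 0.82)]
scene carton [([471.0, 188.0, 2.0], 0.74)]
1.2
```

View pics/s0.png

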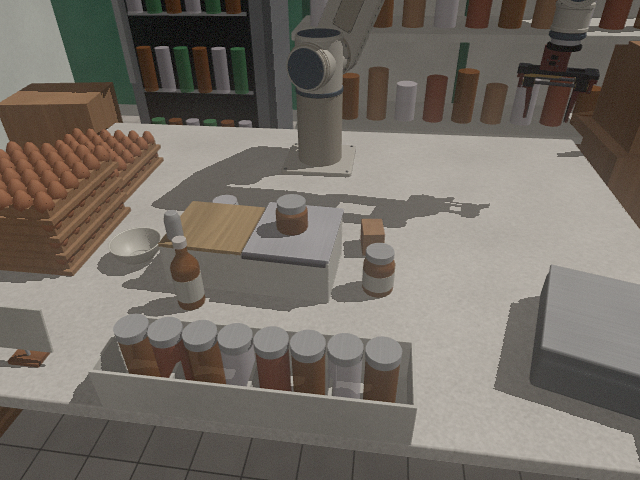

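View pics/t0.png

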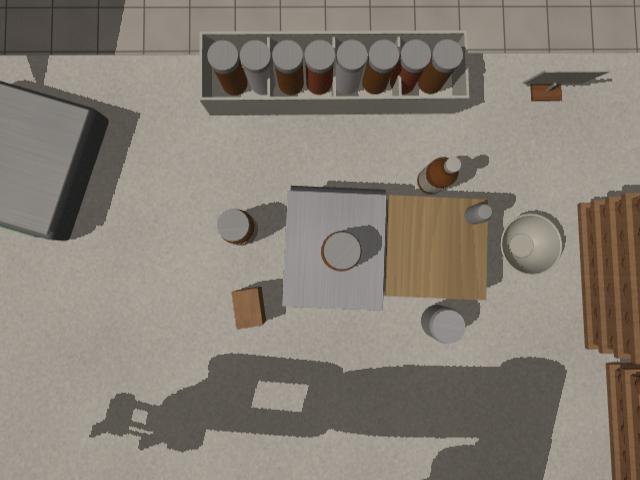

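The views show the jar on the lid (top picture about (341,250)), the deck to its right with the shaker at its far corner, and the chest nearly square to the robot. Next I fit the chest pose.

```bash
cat >> h.py <<'E'
def ray(im,u,v,z):
    K=im['camera_matrix'];Rm=np.array(im['R']);t=np.array(im['t']).ravel()
    d=Rm.T@np.linalg.inv(K)@[u,v,1.]; c=-Rm.T@t
    return c+d*(z-c[2])/d[2]
def proj(im,X):
    p=im['camera_matrix']@(np.array(im['R'])@np.array(X)+np.array(im['t']).ravel()); return p[:2]/p[2]
E
python3 - <<'E'
from h import *
im=ctrl.get_image('top')
px=im['pixels'].astype(int)
m=((px[:,:,0]-px[:,:,2]>40)&(px[:,:,0]>140)).astype(np.uint8); sub=np.zeros_like(m); sub[185:310,380:500]=m[185:310,380:500]
sub=cv2.morphologyEx(sub,cv2.MORPH_OPEN,np.ones((5,5)))
c=max(cv2.findContours(sub,0,2)[0],key=cv2.contourArea)
r=cv2.minAreaRect(c); b=cv2.boxPoints(r); print(b)
W=np.array([ray(im,*p,107) for p in b]); print(W.round(1)); print(np.linalg.norm(W-np.roll(W,1,0),axis=1), W.mean(0))
E
python3 - <<'E'
from h import *
from scipy.optimize import least_squares
P=[((0,0),(585,-65)),((90,91.5),(680,17)),((90,91.5),(678,22)),((-115,91.5),(472,32)),((-115,91.5),(473,29)),((0,-90),(573,-155)),((0,-90),(578,-156))]
def f(p):
    c,s=np.cos(p[2]),np.sin(p[2]); return np.concatenate([[p[0]+c*a[0]-s*a[1]-b[0],p[1]+s*a[0]+c*a[1]-b[1]] for a,b in P])
r=least_squares(f,[580,-65,0]); print(r.x,r.fun.round(1))
c,s=np.cos(r.x[2]),np.sin(r.x[2]);Rt=np.array([[c,s],[-s,c]])
for n,p in dict(jar=(571.5,18.5),sh=(634,-224),can=(435,-178),tj=(622,206),cart=(469,187),sauce=(716,-174)).items(): print(n,Rt@(np.array(p)-r.x[:2]))
E
```

```text
[[428.04138 296.92468]
 [430.164   241.73709]
 [438.11377 242.04285]
 [435.99115 297.23044]]
[[ 488.4 -138.1  107. ]
 [ 585.8 -144.9  107. ]
 [ 585.  -159.1  107. ]
 [ 487.6 -152.2  107. ]]
[14.10901221 97.64088291 14.2275492  97.6748371 ] [ 536.67737114 -148.58917428  107.        ]
[ 5.82514866e+02 -6.63849710e+01 -6.08090954e-02] [-2.5 -1.4 -2.1  2.5 -0.1 -2.5  1.3 -0.1  0.3  2.9  4.  -1.2 -1.  -0.2]
jar [-16.15310496  84.05868648]
sh [  60.96849543 -154.19487331]
can [-140.459187   -120.37344888]
tj [ 22.8588758  274.28109672]
cart [-128.70367288  246.01815567]
sauce [139.77835324 -99.30401513]
```

```bash
cat >> h.py <<'E'
CH=np.array([582.5,-66.4,-0.061])
def c2w(p):
    c,s=np.cos(CH[2]),np.sin(CH[2]); return np.array([CH[0]+c*p[0]-s*p[1],CH[1]+s*p[0]+c*p[1],p[2]])
def w2c(p):
    c,s=np.cos(CH[2]),np.sin(CH[2]); a,b=p[0]-CH[0],p[1]-CH[1]; return np.array([c*a+s*b,-s*a+c*b,p[2]])
E
python3 - <<'E'
from h import *
im=ctrl.get_image('top'); a=im['pixels'][:,:,::-1].copy()
S=[[(-90,-180,107),(90,-180,107),(90,-1,107),(-90,-1,107)],[(-115,3,108.5),(90,3,108.5),(90,180,108.5),(-115,180,108.5)]]
J=w2c((571.5,18.5,108.5))
S.append([(J[0]+30*np.cos(t),J[1]+30*np.sin(t),173.5) for t in np.linspace(0,6.28,40)])
a=cv2.resize(a[150:350,200:530],None,fx=2.4,fy=2.4)
for s in S:
    q=np.array([(proj(im,c2w(p))-[200,150]+.5)*2.4 for p in s]).astype(np.int32); cv2.polylines(a,[q],True,(0,0,255),1)
cv2.imwrite('pics/o1.png',a)
E
```

```text
(no output)
```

View pics/o1.png

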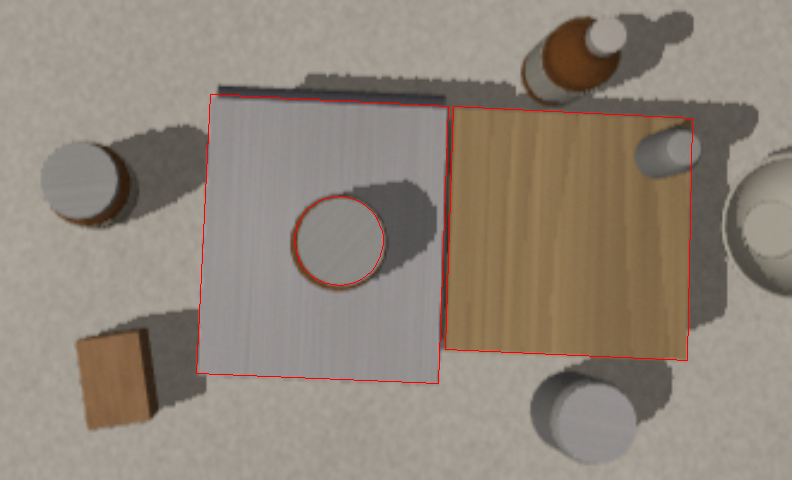

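```bash
cat >> h.py <<'E'
def Rt(zdir,xdir):  # chest-frame dirs
    c,s=np.cos(CH[2]),np.sin(CH[2]);M=np.array([[c,-s,0],[s,c,0],[0,0,1]])
    z=M@np.array(zdir,float);z/=np.linalg.norm(z);x=M@np.array(xdir,float);x-=z*(z@x);x/=np.linalg.norm(x)
    return np.stack([x,np.cross(z,x),z],1)
def plan(pc,Rg,n=1):
    """target chest-frame pos; prints total shift/turn in normalized tool units from measured pose"""
    o=ctrl.get_obs();R0=R.from_rotvec(o['orientation']).as_matrix()
    sh=R0.T@(c2w(np.array(pc,float))-o['ee_pos'])/150
    rv=R.from_matrix(R0.T@Rg).as_rotvec()/np.radians(60)
    print('t',round(o['t'],2),'ee',o['ee_pos'].round(1),'chest',w2c(o['ee_pos']).round(1),'q',o['qpos'].round(3).tolist(),'w',round(o['width'],1),'F',o['ft_force'].round(1))
    print('shift',sh.round(3).tolist(),'turn',rv.round(3).tolist())
E
python3 - <<'E'
from h import *
plan((-16,150,222),Rt((0,-.1,-1),(1,0,0)))
E
```

```text
t 1.3 ee [164.2 603.  222.7] chest [-458.4  642.7  222.7] q [1.286, 0.423, 1.63, -0.0, 1.089, -0.019] w 87.7 F [-0.3  0.1  0.8]
shift [-2.616, 3.556, 0.005] turn [-0.08, -0.065, 1.303]
```

Request:
{"name": "move_arm", "arguments": {"motion": [[[-0.15,0.2,0],[0,0,0.1]],[[-0.3,0.4,0],[0,0,0.2]],[[-0.45,0.6,0],[0,0,0.3]],[[-0.6,0.8,0],[0,0,0.4]],[[-0.73,1,0],[0,0,0.5]]], "gripper": 0.51}}

```text
t: 1.92
ee_pos: [280.7, 457.0, 222.8]
orientation: [-2.907, -1.192, -0.0]
ft_force: [0.3, 0.6, -0.4]
width: 45.3
```

```bash
python3 - <<'E'
from h import *
plan((-16,150,222),Rt((0,-.1,-1),(1,0,0)))
E
```

```text
t 1.93 ee [280.7 457.  222.8] chest [-333.1  504.   222.8] q [0.998, 0.293, 1.826, -0.0, 1.022, 0.22] w 45.3 F [ 0.3  0.6 -0.4]
shift [-0.343, 3.15, 0.005] turn [-0.09, -0.04, 0.801]
```

Request:
{"name": "move_arm", "arguments": {"motion": [[[-0.02,0.2,0],[0,0,0.1]],[[-0.04,0.4,0],[0,0,0.2]],[[-0.06,0.6,0],[0,0,0.3]],[[-0.08,0.8,0],[0,0,0.4]],[[-0.11,1,0],[0,0,0.5]]]}}

```text
t: 2.55
ee_pos: [374.7, 339.2, 222.8]
orientation: [-3.116, -0.398, -0.001]
ft_force: [0.0, 0.3, 0.7]
width: 44.7
```

```bash
python3 - <<'E'
from h import *
plan((-16,150,222),Rt((0,-.1,-1),(1,0,0)))
E
```

```text
t 2.55 ee [374.7 339.2 222.8] chest [-232.1  392.1  222.8] q [0.712, 0.247, 1.891, -0.0, 1.003, 0.458] w 44.7 F [0.  0.3 0.7]
shift [0.869, 1.982, 0.005] turn [-0.095, -0.015, 0.301]
```

Request:
{"name": "move_arm", "arguments": {"motion": [[[0.09,0.2,0],[-0.02,0,0.06]],[[0.18,0.4,0],[-0.04,0,0.12]],[[0.27,0.6,0],[-0.06,0,0.18]],[[0.36,0.8,0],[-0.08,0,0.24]],[[0.44,1,0],[-0.095,-0.015,0.301]]]}}

```text
t: 3.18
ee_pos: [476.6, 210.9, 222.8]
orientation: [3.04, -0.091, -0.004]
ft_force: [-0.3, -0.1, 0.4]
width: 44.7
```

```bash
python3 - <<'E'
from h import *
plan((-16,150,160),Rt((0,-.1,-1),(1,0,0)))
E
```

```text
t 3.17 ee [476.6 210.9 222.8] chest [-122.6  270.3  222.8] q [0.446, 0.295, 1.828, -0.101, 1.07, 0.556] w 44.7 F [-0.3 -0.1  0.4]
shift [0.709, 0.757, 0.498] turn [0.001, -0.0, 0.001]
```

Request:
{"name": "move_arm", "arguments": {"motion": [[[0.2,0.2,0.05],[0,0,0]],[[0.4,0.4,0.1],[0,0,0]],[[0.6,0.6,0.2],[0,0,0]],[[0.7,0.75,0.35],[0,0,0]],[[0.71,0.757,0.498],[0,0,0]]]}}

```text
t: 3.8
ee_pos: [576.7, 83.6, 159.4]
orientation: [3.04, -0.091, -0.003]
ft_force: [0.7, -0.1, -0.3]
width: 44.6
```

```bash
python3 - <<'E'
from h import *
plan((-16,150,115),Rt((0,-.1,-1),(1,0,0)))
pic('wrist','w1.png')
E
```

```text
t 3.8 ee [576.7  83.6 159.4] chest [-14.9 149.3 159.4] q [0.175, 0.453, 1.757, -0.12, 0.957, 0.306] w 44.6 F [ 0.7 -0.1 -0.3]
shift [-0.008, -0.034, 0.294] turn [0.001, -0.001, 0.001]
```

View pics/w1.png

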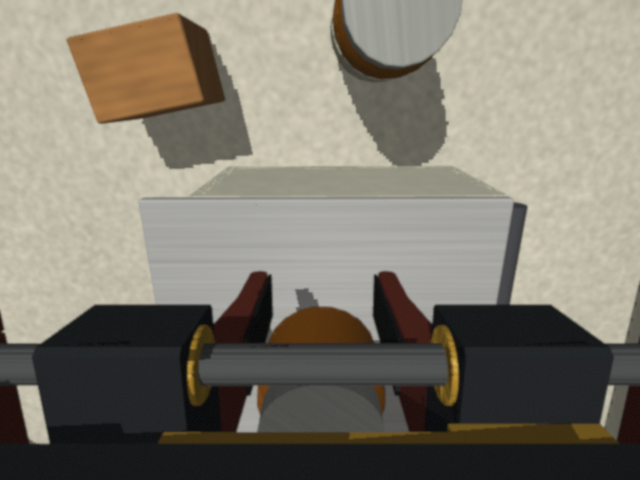

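The wrist view shows the jar centred between the fingers (about x=322), with the fingers clear behind it. I'll descend.

Request:
{"name": "move_arm", "arguments": {"motion": [[[0,-0.01,0.08],[0,0,0]],[[0,-0.02,0.16],[0,0,0]],[[0,-0.03,0.23],[0,0,0]],[[-0.01,-0.03,0.28],[0,0,0]],[[-0.01,-0.03,0.29],[0,0,0]]]}}

```text
t: 4.47
ee_pos: [573.6, 85.6, 115.5]
orientation: [3.04, -0.087, -0.005]
ft_force: [0.2, 0.4, 0.6]
width: 44.8
```

```bash
python3 - <<'E'
from h import *
plan((-16,100,115),Rt((0,-.1,-1),(1,0,0)))
E
```

```text
t 4.47 ee [573.6  85.6 115.5] chest [-18.2 151.1 115.5] q [0.18, 0.512, 1.785, -0.127, 0.874, 0.32] w 44.8 F [0.2 0.4 0.6]
shift [0.013, 0.339, 0.038] turn [0.001, 0.0, 0.004]
```

Request:
{"name": "move_arm", "arguments": {"motion": [[[0.01,0.07,0.008],[0,0,0]],[[0.013,0.13,0.013],[0,0,0]],[[0.013,0.17,0.018],[0,0,0]],[[0.013,0.21,0.022],[0,0,0]],[[0.013,0.25,0.026],[0,0,0]]]}}

```text
t: 5.1
ee_pos: [573.9, 47.5, 116.0]
orientation: [3.041, -0.088, -0.004]
ft_force: [0.9, 1.6, -0.2]
width: 44.5
```

```bash
python3 - <<'E'
from h import *
plan((-16,0,114.5),Rt((0,-.1,-1),(1,0,0)))
pic('top','t2.png')
print(ctrl.pinpoint('top','jar')[:2])
E
```

```text
t 5.1 ee [573.9  47.5 116. ] chest [-15.5 113.1 116. ] q [0.115, 0.503, 1.799, -0.13, 0.86, 0.259] w 44.5 F [ 0.9  1.6 -0.2]
shift [-0.005, 0.75, 0.085] turn [0.0, -0.001, 0.003]
[]
```

View pics/t2.png

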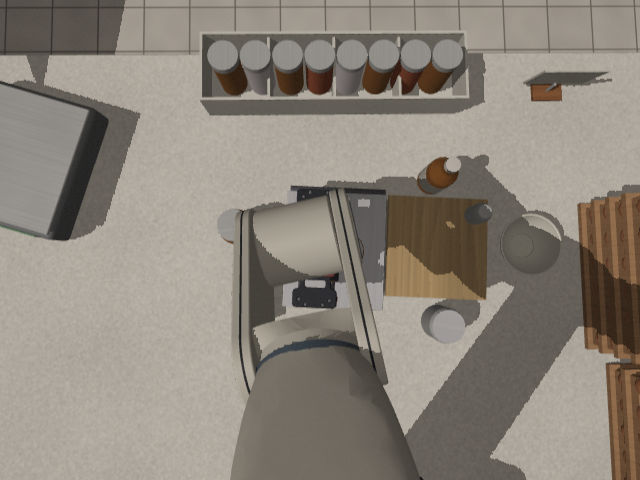

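Top view: the arm covers the jar, and 1.6 N in +y says contact. I'll keep pushing.

Request:
{"name": "move_arm", "arguments": {"motion": [[[0,0.07,0.007],[0,0,0]],[[0,0.17,0.017],[0,0,0]],[[-0.005,0.28,0.028],[0,0,0]],[[-0.005,0.38,0.038],[0,0,0]],[[-0.005,0.46,0.048],[0,0,0]]]}}

```text
t: 5.82
ee_pos: [569.0, -22.7, 115.8]
orientation: [3.04, -0.089, -0.004]
ft_force: [-0.3, 3.0, 2.3]
width: 45.0
```

```bash
python3 - <<'E'
from h import *
plan((-16,-42,113.5),Rt((0,-.1,-1),(1,0,0)))
pic('scene','s2.png')
print(ctrl.pinpoint('scene','jar')[:2])
E
```

```text
t 5.83 ee [569.  -22.7 115.8] chest [-16.1  42.8 115.8] q [-0.006, 0.492, 1.822, -0.135, 0.838, 0.143] w 45.0 F [-0.3  3.   2.3]
shift [-0.001, 0.561, 0.071] turn [0.0, -0.001, 0.002]
[{'location': [568.5, -55.6, 109.3], 'p': 0.68}]
```

View pics/s2.png

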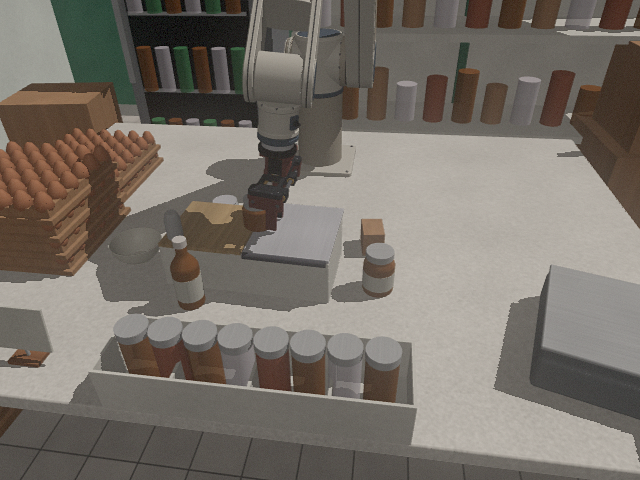

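Request:
{"name": "move_arm", "arguments": {"motion": [[[0,0.07,0.009],[0,0,0]],[[0,0.17,0.02],[0,0,0]],[[0,0.28,0.033],[0,0,0]],[[0,0.39,0.046],[0,0,0]],[[0,0.48,0.056],[0,0,0]]]}}

```text
t: 6.55
ee_pos: [564.8, -95.1, 114.6]
orientation: [3.04, -0.089, -0.004]
ft_force: [0.6, 2.7, 1.1]
width: 44.7
```

```bash
python3 - <<'E'
from h import *
plan((-16,-45,113.5),Rt((0,-.1,-1),(1,0,0)))
pic('scene','s3.png')
for x in ctrl.pinpoint('scene','jar')[:2]: print(w2c(x['location']),x['p'])
E
```

```text
t 6.55 ee [564.8 -95.1 114.6] chest [-15.9 -29.7 114.6] q [-0.134, 0.493, 1.824, -0.137, 0.822, 0.018] w 44.7 F [0.6 2.7 1.1]
shift [-0.001, 0.1, 0.017] turn [0.001, -0.001, 0.003]
[-18.9878567  -61.47187404 109.2       ] 0.94
```

Request:
{"name": "move_arm", "arguments": {"motion": [[[0,0.03,0.004],[0,0,0]],[[0,0.06,0.009],[0,0,0]],[[0,0.09,0.013],[0,0,0]],[[0,0.11,0.017],[0,0,0]],[[0,0.11,0.017],[0,0,0]]]}}

```text
t: 7.28
ee_pos: [564.1, -110.7, 113.8]
orientation: [3.04, -0.088, -0.003]
ft_force: [-0.7, 2.3, 2.4]
width: 44.9
```

Request:
{"name": "move_arm", "arguments": {"motion": [[[0,-0.06,0],[0,0,0]],[[0,-0.13,0],[0,0,0]],[[0,-0.2,-0.05],[0,0,0]],[[0,-0.25,-0.2],[0,0,0]],[[0,-0.25,-0.4],[0,0,0]]]}}

```text
t: 7.9
ee_pos: [565.8, -65.9, 169.8]
orientation: [3.04, -0.086, -0.007]
ft_force: [0.4, 0.7, 0.8]
width: 44.7
```

```bash
python3 - <<'E'
from h import *
plan((-16,-45,113.5),Rt((0,-.1,-1),(1,0,0)))
pic('scene','s4.png')
for x in ctrl.pinpoint('scene','jar')[:2]: print(w2c(x['location']),x['p'])
E
```

```text
t 7.9 ee [565.8 -65.9 169.8] chest [-16.7  -0.6 169.8] q [-0.082, 0.412, 1.796, -0.125, 0.937, 0.048] w 44.7 F [0.4 0.7 0.8]
shift [0.004, 0.257, 0.403] turn [0.001, 0.001, 0.005]
[-17.70155476 -82.53262966 110.        ] 0.68
[ 2.03285746 -0.47695969  1.9       ] 0.56
```

View pics/s4.png

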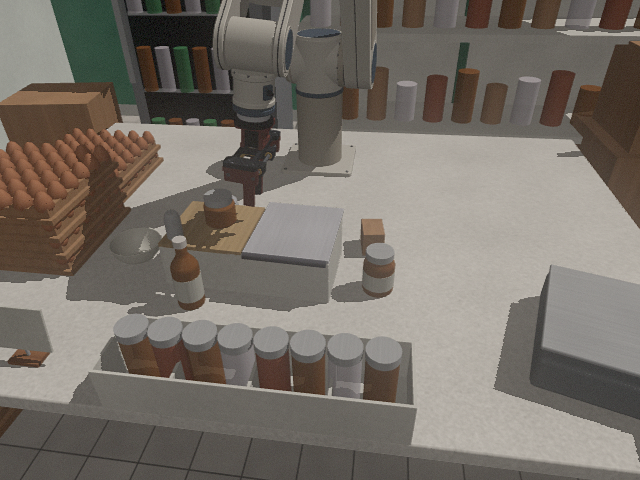

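The jar at pixel (220,208) stands on the deck at chest (-18,-82). Next I fit the arm kinematics, to plan a tilted tool under the lip.

```bash
cat > fk.py <<'E'
import numpy as np
from scipy.optimize import least_squares
from scipy.spatial.transform import Rotation as R
D=[([1.286,.423,1.63,0,1.089,-.019],(164.2,603,222.7)),([.998,.293,1.826,0,1.022,.22],(280.7,457,222.8)),([.712,.247,1.891,0,1.003,.458],(374.7,339.2,222.8)),
([.446,.295,1.828,-.101,1.07,.556],(476.6,210.9,222.8)),([.175,.453,1.757,-.12,.957,.306],(576.7,83.6,159.4)),([.18,.512,1.785,-.127,.874,.32],(573.6,85.6,115.5)),
([.115,.503,1.799,-.13,.86,.259],(573.9,47.5,116)),([-.006,.492,1.822,-.135,.838,.143],(569,-22.7,115.8)),([-.134,.493,1.824,-.137,.822,.018],(564.8,-95.1,114.6)),([-.082,.412,1.796,-.125,.937,.048],(565.8,-65.9,169.8))]
E_=lambda a,t:R.from_euler(a,t).as_matrix()
def fk(q,p):
    d1,a1,L2,a3,L3,Lt,a6=p
    A=E_('z',q[0]);x=A@[a1,0,d1];A=A@E_('y',q[1]);x=x+A@[0,0,L2];A=A@E_('y',q[2]);x=x+A@[a3,0,L3]
    A=A@E_('z',q[3])@E_('y',q[4]);x=x+A@[a6,0,Lt];A=A@E_('z',q[5]);return x,A
def fit():
    pr=np.array([350,0,350,0,350,250,0.])
    return least_squares(lambda p:np.concatenate([np.concatenate([fk(q,p)[0]-x for q,x in D]),(p-pr)*.002]),pr)
E
python3 - <<'E'
from fk import *
r=fit(); print(r.x.round(1), np.abs(r.fun[:-7]).max()); print(r.fun[:-7].reshape(-1,3).round(1))
x,A=fk(D[-1][0],r.x); print(R.from_matrix(A).as_rotvec())
E
```

```text
[222.3 -33.5 563.9  79.  480.6 220.6 -36.8] 11.06532411838353
[[11.1 -4.3  0.3]
 [ 9.4 -7.2  0.9]
 [ 7.  -9.8  0.9]
 [ 3.8 -0.9 -1.8]
 [ 1.4 -0.7 -0.7]
 [ 1.   0.2 -0.5]
 [ 0.8  0.2  0.2]
 [-0.5  0.5  0.1]
 [-1.6  0.4  0.6]
 [-1.  -0.   0. ]]
[-0.0872918  -3.1313078   0.15754461]
```

```bash
sed -i 's/d1,a1,L2,a3,L3,Lt,a6=p/d1,a1,L2,a3,L3,Lt,a6,b,o4=p/; s/A@\[a3,0,L3\]/A@[a3,b,L3]/; s/350,250,0.\]/350,250,0.,0,0]/; s/\[a1,0,d1\]/[a1,0,d1]/' fk.py
sed -i "s/E_('z',q\[3\])/E_('z',q[3]+o4)/; s/pr)\*.002/pr)*np.array([1,1,1,1,1,1,1,1,200])*.002/" fk.py
python3 - <<'E'
from fk import *
r=fit(); print(r.x.round(3)); print(r.fun[:-9].reshape(-1,3).round(1))
x,A=fk(D[-1][0],r.x); print((A.T@R.from_rotvec([3.04,-.086,-.007]).as_matrix()).round(3))
E
```

```text
[3.09721e+02 3.28400e+00 5.62993e+02 7.75490e+01 4.83401e+02 3.07624e+02
 1.89200e+00 1.16160e+01 1.00000e-03]
[[-0.1 -0.1 -0.1]
 [ 0.   0.2  0.2]
 [ 0.1 -0.1  0.1]
 [-0.  -0.1  0. ]
 [ 0.3 -0.2 -0.1]
 [-0.3  0.2  0. ]
 [ 0.3  0.2  0.4]
 [-0.1  0.2 -0.1]
 [-0.1 -0.3 -0.1]
 [ 0.   0.1 -0.2]]
[[-1.     0.    -0.001]
 [-0.    -1.    -0.001]
 [-0.001 -0.001  1.   ]]
```

```bash
cat >> fk.py <<'E'
LO=np.array([-3,-.9,.09,-1.31,.11,-2.54]);HI=np.array([3,2.11,2.58,4.45,2.69,2.54])
P=fit().x
def fkT(q):
    x,A=fk(q,P); return x,A@np.diag([-1,-1,1.])
def ik(x,Rg,q0):
    best=None
    for s in range(4):
        g=np.clip(np.array(q0)+ (np.random.RandomState(s).randn(6)*.3 if s else 0),LO+.02,HI-.02)
        r=least_squares(lambda q:np.concatenate([(fkT(q)[0]-x)/100,R.from_matrix(fkT(q)[1].T@Rg).as_rotvec()]),g,bounds=(LO+.01,HI-.01))
        if best is None or r.cost<best.cost: best=r
    return best.x,np.sqrt(2*best.cost)
E
python3 - <<'E'
from fk import *; from h import c2w,Rt
for sgn in (1,-1):
 for ph in (20,30,40,50,60,70):
  f=np.radians(ph);Rg=Rt((np.sin(f),0,-np.cos(f)),(0,sgn,0))
  for pos in ((-102,91,80),(-130,91,75)):
   q,e=ik(c2w(np.array(pos)),Rg,[0.1,0,2.2,0,.8 ,sgn*1.5]); print(sgn,ph,pos,q.round(2),round(e,3))
E
```

```text
1 20 (-102, 91, 80) [ 0.07  0.39  2.24 -0.27  0.17 -1.18] 0.0
1 20 (-130, 91, 75) [ 0.08  0.38  2.3  -0.4   0.12 -1.04] 0.0
1 30 (-102, 91, 80) [0.09 0.42 2.36 3.6  0.17 1.24] 0.0
1 30 (-130, 91, 75) [0.1  0.42 2.41 3.52 0.22 1.34] 0.0
1 40 (-102, 91, 80) [0.11 0.5  2.45 3.37 0.51 1.5 ] 0.0
1 40 (-130, 91, 75) [0.13 0.52 2.5  3.36 0.58 1.53] 0.0
1 50 (-102, 91, 80) [0.13 0.65 2.52 3.33 0.9  1.58] 0.0
1 50 (-130, 91, 75) [0.16 0.69 2.57 3.34 0.99 1.6 ] 0.004
1 60 (-102, 91, 80) [0.16 0.86 2.56 3.34 1.32 1.63] 0.0
1 60 (-130, 91, 75) [0.3  0.88 2.57 3.55 1.3  1.66] 0.106
1 70 (-102, 91, 80) [0.18 1.09 2.55 3.37 1.71 1.69] 0.0
1 70 (-130, 91, 75) [0.28 1.22 2.57 3.51 1.86 1.79] 0.06
-1 20 (-102, 91, 80) [ 0.07  0.39  2.24 -0.27  0.17  1.96] 0.0
-1 20 (-130, 91, 75) [ 0.08  0.38  2.3  -0.4   0.12  2.1 ] 0.0
-1 30 (-102, 91, 80) [ 0.1   0.39  2.27 -0.82  0.12  2.53] 0.125
-1 30 (-130, 91, 75) [ 0.11  0.38  2.31 -0.81  0.12  2.53] 0.153
-1 40 (-102, 91, 80) [ 0.11  0.5   2.45  3.37  0.51 -1.64] 0.0
-1 40 (-130, 91, 75) [ 0.13  0.52  2.5   3.36  0.58 -1.61] 0.0
-1 50 (-102, 91, 80) [ 0.13  0.65  2.52  3.33  0.9  -1.56] 0.0
-1 50 (-130, 91, 75) [ 0.16  0.69  2.57  3.34  0.99 -1.54] 0.004
-1 60 (-102, 91, 80) [ 0.16  0.86  2.56  3.34  1.32 -1.51] 0.0
-1 60 (-130, 91, 75) [ 0.3   0.88  2.57  3.55  1.3  -1.48] 0.106
-1 70 (-102, 91, 80) [ 0.18  1.09  2.55  3.37  1.71 -1.45] 0.0
-1 70 (-130, 91, 75) [ 0.28  1.22  2.57  3.51  1.86 -1.35] 0.06
```

```bash
cat >> fk.py <<'E'
def tip(th,phi,s=18,y=95,back=0):
    lip=np.array([90-205*np.cos(th),100.5+205*np.sin(th)])
    d=np.array([np.sin(phi),-np.cos(phi)]);n=np.array([np.cos(phi),np.sin(phi)])
    p=lip+s*d-10*n-np.array([back,0]); return np.array([p[0],y,p[1]])
E
python3 - <<'E'
from fk import *; from h import c2w,Rt
q=[.07,.39,2.2,-.1,.3,-1.2]
for ph in (12,15,18,21):
  f=np.radians(ph);Rg=Rt((np.sin(f),0,-np.cos(f)),(0,1,0))
  for b,th in ((30,.4),(15,0),(0,0),(0,.3),(0,.6),(0,1),(0,1.4),(0,1.75)):
   p=tip(th,f,back=b); q1,e=ik(c2w(p),Rg,q); print(ph,b,th,p.round(),q1.round(2),round(e,3))
E
```

```text
12 30 0.4 [-135.   95.  161.] [ 0.07  0.19  2.18 -0.05  0.57 -1.39] 0.0
12 15 0 [-136.   95.   81.] [ 0.07  0.37  2.22 -0.08  0.34 -1.36] 0.0
12 0 0 [-121.   95.   81.] [ 0.07  0.38  2.19 -0.08  0.36 -1.37] 0.0
12 0 0.3 [-112.   95.  141.] [ 0.07  0.26  2.14 -0.05  0.53 -1.4 ] 0.0
12 0 0.6 [-85.  95. 197.] [ 0.06  0.2   2.05 -0.04  0.68 -1.42] 0.0
12 0 1 [-27.  95. 253.] [ 0.04  0.21  1.88 -0.03  0.85 -1.45] 0.0
12 0 1.4 [ 49.  95. 283.] [ 0.03  0.29  1.69 -0.02  0.95 -1.47] 0.0
12 0 1.75 [121.  95. 283.] [ 0.02  0.4   1.53 -0.02  1.   -1.48] 0.0
15 30 0.4 [-134.   95.  160.] [ 0.08  0.18  2.21 -0.08  0.5  -1.37] 0.0
15 15 0 [-135.   95.   81.] [ 0.08  0.36  2.25 -0.14  0.27 -1.3 ] 0.0
15 0 0 [-120.   95.   81.] [ 0.07  0.38  2.22 -0.13  0.28 -1.32] 0.0
15 0 0.3 [-111.   95.  141.] [ 0.07  0.25  2.18 -0.08  0.46 -1.37] 0.0
15 0 0.6 [-84.  95. 196.] [ 0.06  0.18  2.08 -0.06  0.62 -1.41] 0.0
15 0 1 [-26.  95. 253.] [ 0.05  0.19  1.91 -0.04  0.78 -1.44] 0.0
15 0 1.4 [ 50.  95. 283.] [ 0.03  0.27  1.73 -0.03  0.88 -1.46] 0.0
15 0 1.75 [122.  95. 282.] [ 0.02  0.38  1.57 -0.03  0.93 -1.47
[... 413 characters left out ...]
.42] 0.0
18 0 1.4 [ 51.  95. 282.] [ 0.04  0.25  1.76 -0.04  0.81 -1.45] 0.0
18 0 1.75 [123.  95. 282.] [ 0.02  0.36  1.61 -0.04  0.86 -1.47] 0.0
21 30 0.4 [-132.   95.  160.] [ 0.09  0.16  2.27 -0.16  0.35 -1.28] 0.0
21 15 0 [-133.   95.   80.] [ 0.1   0.37  2.31 -0.5   0.12 -0.92] 0.005
21 0 0 [-118.   95.   80.] [ 0.09  0.38  2.29 -0.43  0.13 -1.  ] 0.0
21 0 0.3 [-109.   95.  141.] [ 0.08  0.24  2.24 -0.17  0.31 -1.27] 0.0
21 0 0.6 [-82.  95. 196.] [ 0.07  0.16  2.15 -0.11  0.47 -1.35] 0.0
21 0 1 [-24.  95. 253.] [ 0.06  0.16  1.98 -0.07  0.64 -1.41] 0.0
21 0 1.4 [ 52.  95. 282.] [ 0.04  0.24  1.8  -0.05  0.74 -1.44] 0.0
21 0 1.75 [124.  95. 282.] [ 0.03  0.35  1.65 -0.05  0.78 -1.46] 0.0
```

```bash
cat >> h.py <<'E'
def tilt(deg):
    f=np.radians(deg); return Rt((np.sin(f),0,-np.cos(f)),(0,1,0))
E
python3 - <<'E'
from h import *
plan((-145,95,215),tilt(17))
E
```

```text
t 8.0 ee [568.5 -66.4 172.8] chest [-13.9  -0.8 172.8] q [-0.083, 0.408, 1.793, -0.125, 0.936, 0.048] w 44.5 F [-0.3 -1.4  0.4]
shift [-0.869, -0.611, -0.35] turn [-0.143, 0.291, -1.469]
```

Request:
{"name": "move_arm", "arguments": {"motion": [[[0,0,-0.15],[0,0,0]],[[-0.1,-0.1,-0.3],[0,0,-0.15]],[[-0.25,-0.2,-0.35],[0,0,-0.3]],[[-0.4,-0.3,-0.35],[0,0,-0.45]],[[-0.5,-0.35,-0.35],[0,0,-0.6]]], "gripper": 0}}

```text
t: 8.62
ee_pos: [493.5, -4.6, 216.0]
orientation: [2.921, 0.866, -0.053]
ft_force: [-0.1, 0.1, 0.1]
width: 0.8
```

```bash
python3 - <<'E'
from h import *
plan((-145,95,215),tilt(17))
E
```

```text
t 8.62 ee [493.5  -4.6 216. ] chest [-92.6  56.3 216. ] q [0.029, 0.245, 1.917, -0.119, 0.992, -0.482] w 0.8 F [-0.1  0.1  0.1]
shift [-0.127, -0.415, -0.019] turn [-0.218, 0.22, -0.869]
```

Request:
{"name": "move_arm", "arguments": {"motion": [[[-0.04,-0.12,0],[-0.04,0.04,-0.16]],[[-0.08,-0.24,0],[-0.08,0.08,-0.32]],[[-0.12,-0.36,-0.01],[-0.12,0.12,-0.48]],[[-0.127,-0.415,-0.019],[-0.16,0.16,-0.64]],[[-0.127,-0.415,-0.019],[-0.2,0.2,-0.8]]]}}

```text
t: 9.25
ee_pos: [444.2, 37.5, 215.0]
orientation: [2.199, 1.92, 0.27]
ft_force: [-0.4, 0.3, 0.2]
width: 0.3
```

```bash
python3 - <<'E'
from h import *
plan((-140,95,82),tilt(17))
E
```

```text
t 9.25 ee [444.2  37.5 215. ] chest [-144.4   95.3  215. ] q [0.102, 0.055, 2.186, -0.109, 0.631, -1.254] w 0.3 F [-0.4  0.3  0.2]
shift [0.0, -0.216, 0.861] turn [-0.017, 0.02, -0.068]
```

Request:
{"name": "move_arm", "arguments": {"motion": [[[0,-0.03,0.13],[-0.01,0.01,-0.03]],[[0,-0.07,0.28],[-0.017,0.02,-0.068]],[[0,-0.11,0.43],[-0.017,0.02,-0.068]],[[0,-0.145,0.58],[-0.017,0.02,-0.068]],[[0,-0.18,0.72],[-0.017,0.02,-0.068]]]}}

```text
t: 9.88
ee_pos: [448.4, 36.5, 103.1]
orientation: [2.128, 1.988, 0.297]
ft_force: [0.4, 0.1, -0.7]
width: 0.6
```

```bash
python3 - <<'E'
from h import *
plan((-140,95,82),tilt(17))
pic('wrist','w5.png');pic('scene','s5.png')
for x in ctrl.pinpoint('scene','lid_lip')[:2]: print(w2c(x['location']),x['p'])
E
```

```text
t 9.88 ee [448.4  36.5 103.1] chest [-140.1   94.6  103.1] q [0.084, 0.3, 2.276, -0.159, 0.276, -1.272] w 0.6 F [ 0.4  0.1 -0.7]
shift [0.003, -0.04, 0.135] turn [-0.001, 0.001, -0.007]
[-117.24862325   90.72100279   96.5       ] 0.67
```

View pics/w5.png

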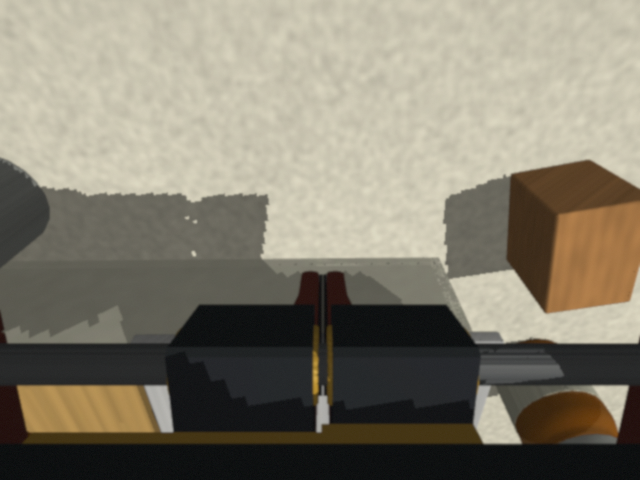

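View pics/s5.png

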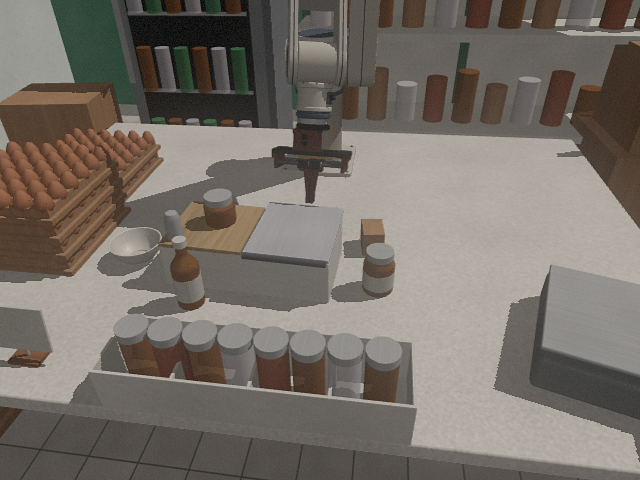

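```bash
python3 - <<'E'
from h import *
print(ctrl.get_image('wrist')['mount'].round(2))
E
```

```text
[[   1.     -0.     -0.     -1.17]
 [   0.      0.97    0.25  -65.9 ]
 [   0.     -0.25    0.97 -162.9 ]
 [   0.      0.      0.      1.  ]]
```

Request:
{"name": "move_arm", "arguments": {"motion": [[[0,-0.01,0.04],[0,0,0]],[[0,-0.02,0.08],[0,0,0]],[[0,-0.03,0.12],[0,0,0]],[[0,-0.04,0.135],[0,0,0]],[[0,-0.04,0.135],[0,0,0]]]}}

```text
t: 10.7
ee_pos: [448.8, 36.2, 82.8]
orientation: [2.128, 1.987, 0.297]
ft_force: [1.0, 0.2, 0.7]
width: 0.4
```

Request:
{"name": "move_arm", "arguments": {"motion": [[[0,0.03,0.009],[0,0,0]],[[0,0.06,0.018],[0,0,0]],[[0,0.09,0.027],[0,0,0]],[[0,0.115,0.035],[0,0,0]],[[0,0.134,0.041],[0,0,0]]]}}

```text
t: 11.32
ee_pos: [467.4, 34.6, 82.1]
orientation: [2.13, 1.99, 0.291]
ft_force: [-10.4, 2.2, 5.0]
width: 0.6
```

```bash
python3 - <<'E'
from h import *
plan((-116,95,82),tilt(17))
E
```

```text
t 11.32 ee [467.4  34.6  82.1] chest [-121.    93.8   82.1] q [0.076, 0.372, 2.244, -0.173, 0.241, -1.264] w 0.6 F [-10.4   2.2   5. ]
shift [0.009, 0.032, 0.01] turn [-0.006, 0.002, -0.007]
```

Request:
{"name": "move_arm", "arguments": {"motion": [[[0,0.001,-0.027],[0,0,0]],[[0,0.019,-0.064],[0,0,0]],[[0,0.034,-0.101],[0,0,0]],[[0,0.051,-0.145],[0,0,0]],[[0,0.071,-0.187],[0,0,0]]]}}

```text
t: 11.95
ee_pos: [469.7, 34.5, 112.4]
orientation: [2.13, 1.989, 0.292]
ft_force: [-6.5, 0.5, -1.7]
width: -0.2
```

```bash
python3 - <<'E'
from h import *
plan((-116,95,112),tilt(17))
pic('scene','s6.png')
for x in ctrl.pinpoint('scene','lid_lip')[:2]: print(w2c(x['location']),x['p'])
E
```

```text
t 11.95 ee [469.7  34.5 112.4] chest [-118.7   93.8  112.4] q [0.075, 0.301, 2.227, -0.127, 0.327, -1.313] w -0.2 F [-6.5  0.5 -1.7]
shift [0.008, 0.017, 0.008] turn [-0.005, 0.002, -0.007]
[-112.51851306   92.01176131  127.4       ] 0.61
[0.49297382 0.1302951  2.8       ] 0.43
```

View pics/s6.png

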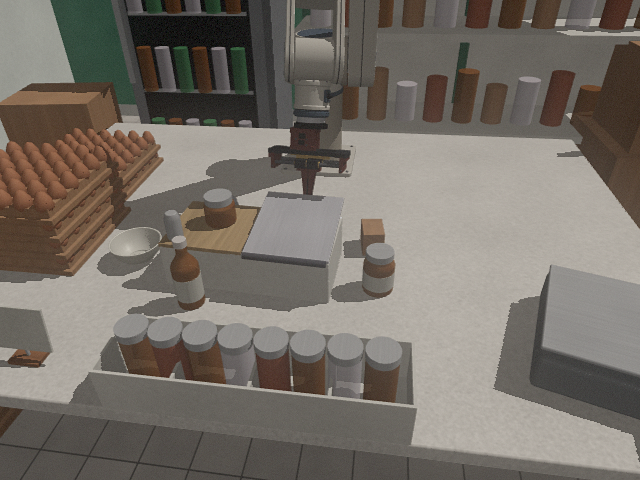

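```bash
cat > arc.py <<'E'
from fk import *; from h import *
def arc(th0,th1,n=5,ph=17,s=18,bias=0):
    """rows in tool units, starting at measured pose, moving with the lip from th0 to th1"""
    o=ctrl.get_obs();R0=R.from_rotvec(o['orientation']).as_matrix()
    f=np.radians(ph);base=c2w(tip(th0,f,s=s)); 
    for k in range(1,n+1):
        th=th0+(th1-th0)*k/n
        d=c2w(tip(th,f,s=s)+[bias*k/n,0,0])-base
        print((R0.T@d/150).round(3).tolist(), round(th,2))
    print('t',o['t'],'chest',w2c(o['ee_pos']).round(1),'F',o['ft_force'].round(1),'q',o['qpos'].round(2))
E
python3 - <<'E'
from arc import *
arc(.145,.42,bias=0.5)
E
```

```text
[0.0, 0.034, -0.067] 0.2
[0.0, 0.072, -0.132] 0.26
[0.0, 0.114, -0.195] 0.31
[0.001, 0.159, -0.255] 0.36
[0.001, 0.207, -0.314] 0.42
t 12.05 chest [-118.7   93.8  112.7] F [-7.  -0.5 -1.9] q [ 0.07  0.3   2.23 -0.13  0.33 -1.31]
```

Request:
{"name": "move_arm", "arguments": {"motion": [[[0,0.03,-0.06],[0,0,0]],[[0,0.07,-0.13],[0,0,0]],[[0,0.114,-0.195],[0,0,0]],[[0,0.159,-0.255],[0,0,0]],[[0,0.207,-0.314],[0,0,0]]]}}

```text
t: 12.68
ee_pos: [485.9, 33.5, 166.8]
orientation: [2.13, 1.989, 0.294]
ft_force: [-7.1, 1.2, 2.2]
width: 0.2
```

```bash
python3 - <<'E'
from arc import *
pic('scene','s7.png')
for x in ctrl.pinpoint('scene','lid_lip')[:2]: print(w2c(x['location']),x['p'])
arc(.42,.75,bias=0.5)
E
```

```text
[-98.06604512  91.59203456 184.3       ] 0.97
[  1.83615116 -90.75686502 106.2       ] 0.18
[0.0, 0.062, -0.066] 0.49
[0.001, 0.128, -0.128] 0.55
[0.001, 0.198, -0.185] 0.62
[0.002, 0.272, -0.238] 0.68
[0.002, 0.349, -0.286] 0.75
t 12.775 chest [-102.    93.9  167.5] F [-8.5  1.   2.8] q [ 0.07  0.2   2.16 -0.08  0.49 -1.37]
```

View pics/s7.png

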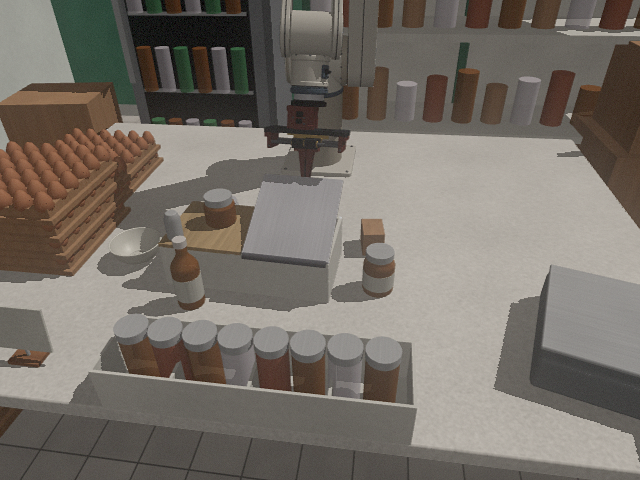

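Request:
{"name": "move_arm", "arguments": {"motion": [[[0,0.058,-0.066],[0,0,0]],[[0,0.122,-0.128],[0,0,0]],[[0,0.192,-0.185],[0,0,0]],[[0,0.265,-0.238],[0,0,0]],[[0,0.341,-0.286],[0,0,0]]]}}

```text
t: 13.4
ee_pos: [525.2, 31.1, 224.4]
orientation: [2.127, 1.986, 0.299]
ft_force: [-2.4, 1.3, -0.9]
width: 0.2
```

```bash
python3 - <<'E'
from arc import *
pic('scene','s8.png')
for x in ctrl.pinpoint('scene','lid_lip')[:2]: l=w2c(x['location']);print(l,x['p'],np.arctan2(l[2]-100.5,90-l[0]))
arc(.75,1.1,bias=0.5)
E
```

```text
[-57.83335664  90.64294159 239.5       ] 0.64 0.7546117660078453
[0.001, 0.085, -0.044] 0.82
[0.001, 0.173, -0.083] 0.89
[0.002, 0.264, -0.115] 0.96
[0.002, 0.357, -0.141] 1.03
[0.003, 0.451, -0.16] 1.1
t 13.5 chest [-61.8  93.8 225. ] F [-2.6  0.3  0.8] q [ 0.06  0.16  2.04 -0.06  0.65 -1.4 ]
```

View pics/s8.png

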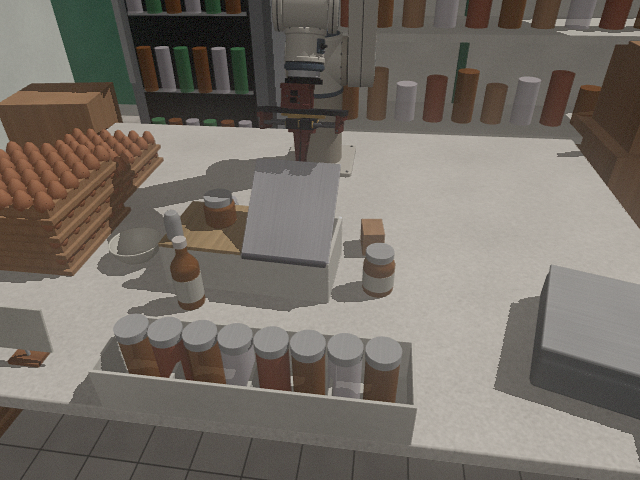

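Request:
{"name": "move_arm", "arguments": {"motion": [[[0,0.08,-0.04],[0,0,0]],[[0,0.173,-0.08],[0,0,0]],[[0,0.264,-0.11],[0,0,0]],[[0,0.357,-0.135],[0,0,0]],[[0,0.451,-0.152],[0,0,0]]]}}

```text
t: 14.12
ee_pos: [583.2, 26.9, 265.2]
orientation: [2.127, 1.987, 0.298]
ft_force: [-1.4, 0.7, -0.5]
width: 0.5
```

```bash
python3 - <<'E'
from arc import *
pic('scene','s9.png')
for x in ctrl.pinpoint('scene','lid_lip')[:2]: l=w2c(x['location']);print(l,x['p'],np.arctan2(l[2]-100.5,90-l[0]))
arc(1.1,1.4,bias=0)
E
```

```text
[  1.87907747  88.98004871 279.6       ] 0.91 1.1135524415090052
[0.001, 0.081, -0.012] 1.16
[0.001, 0.163, -0.018] 1.22
[0.002, 0.245, -0.02] 1.28
[0.002, 0.327, -0.017] 1.34
[0.003, 0.408, -0.009] 1.4
t 14.225 chest [ -4.   93.2 265.7] F [-1.1  0.   0.1] q [ 0.04  0.19  1.89 -0.05  0.77 -1.43]
```

View pics/s9.png

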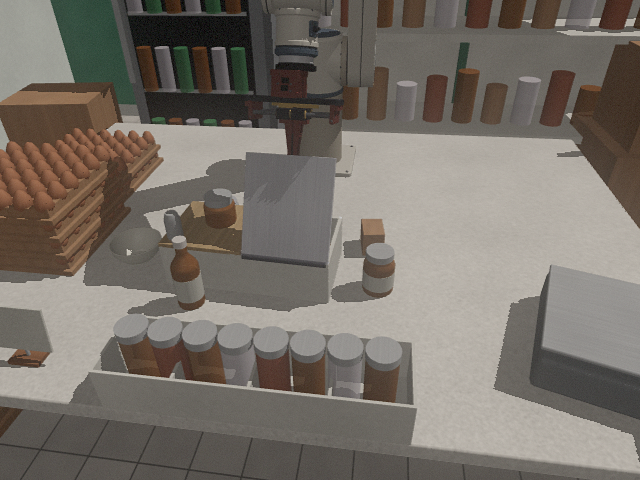

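Request:
{"name": "move_arm", "arguments": {"motion": [[[0,0.07,0],[0,0,0]],[[0,0.15,0.01],[0,0,0]],[[0,0.23,0.03],[0,0,0]],[[0,0.31,0.05],[0,0,0]],[[0,0.39,0.07],[0,0,0]]]}}

```text
t: 14.85
ee_pos: [641.9, 22.9, 271.5]
orientation: [2.127, 1.987, 0.297]
ft_force: [-0.3, -0.4, -0.3]
width: 0.5
```

```bash
python3 - <<'E'
from arc import *
pic('scene','s10.png')
for x in ctrl.pinpoint('scene','lid_lip')[:2]: l=w2c(x['location']);print(l,x['p'],np.arctan2(l[2]-100.5,90-l[0]))
arc(1.4,1.7,bias=0)
E
```

```text
[ 63.80261407  93.76393997 299.        ] 0.63 1.439577912946293
[0.001, 0.081, 0.013] 1.46
[0.001, 0.161, 0.03] 1.52
[0.002, 0.24, 0.053] 1.58
[0.002, 0.317, 0.08] 1.64
[0.003, 0.393, 0.111] 1.7
t 14.95 chest [ 54.5  92.8 271.7] F [0.4 0.2 0.1] q [ 0.03  0.28  1.76 -0.04  0.81 -1.45]
```

View pics/s10.png

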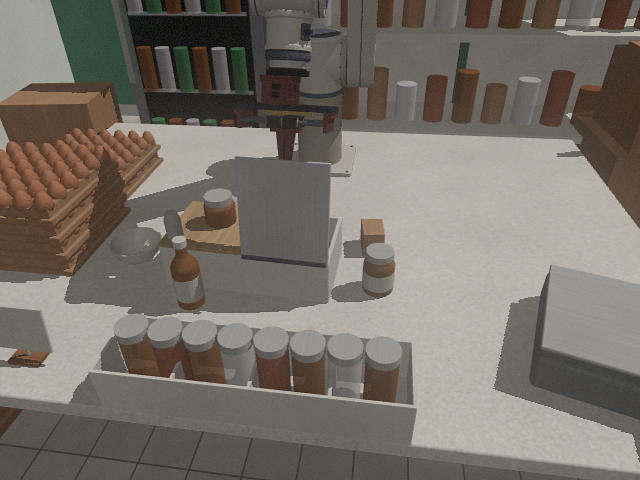

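Request:
{"name": "move_arm", "arguments": {"motion": [[[0,0.06,0.015],[0,0,0]],[[0,0.13,0.035],[0,0,0]],[[0,0.21,0.06],[0,0,0]],[[0,0.3,0.09],[0,0,0]],[[0,0.39,0.12],[0,0,0]]]}}

```text
t: 15.58
ee_pos: [703.2, 18.7, 271.4]
orientation: [2.127, 1.987, 0.298]
ft_force: [0.2, -0.1, -0.4]
width: 0.2
```

```bash
python3 - <<'E'
from arc import *
pic('scene','s11.png')
for x in ctrl.pinpoint('scene','lid_lip')[:2]: l=w2c(x['location']);print(l,x['p'],np.arctan2(l[2]-100.5,90-l[0]))
arc(1.7,1.8,bias=0)
E
```

```text
[143.19060013  93.10237395 297.        ] 0.71 1.8351512380226378
[0.0, 0.025, 0.012] 1.72
[0.0, 0.049, 0.024] 1.74
[0.001, 0.074, 0.036] 1.76
[0.001, 0.098, 0.049] 1.78
[0.001, 0.121, 0.063] 1.8
t 15.675 chest [115.7  92.3 271.3] F [0.1 0.4 1. ] q [ 0.02  0.37  1.62 -0.03  0.85 -1.46]
```

View pics/s11.png

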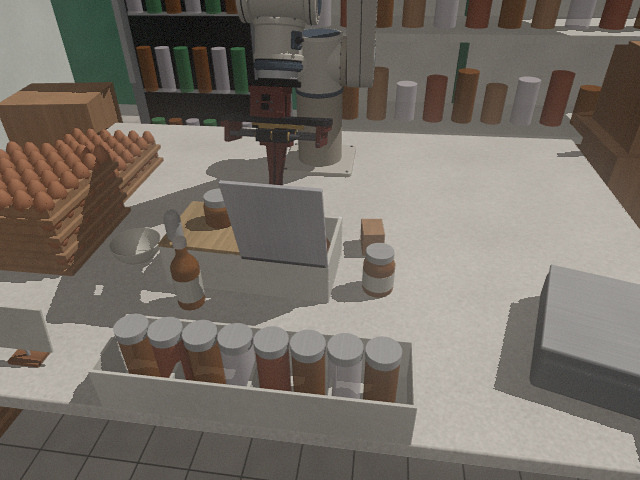

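The lid is falling back to its stop (pixel (275,225)) and the finger is clear of it. I'll retract back and up.

Request:
{"name": "move_arm", "arguments": {"motion": [[[0,-0.08,-0.04],[0,0,0]],[[0,-0.2,-0.15],[0,0,0]],[[0,-0.35,-0.25],[0,0,0]],[[0,-0.5,-0.35],[0,0,0]],[[0,-0.6,-0.4],[0,0,0]]]}}

```text
t: 16.3
ee_pos: [596.8, 26.0, 303.2]
orientation: [2.127, 1.987, 0.298]
ft_force: [0.2, -0.9, -0.7]
width: 0.1
```

Request:
{"name": "move_arm", "arguments": {"motion": [[[0,-0.1,0],[0,0,0]],[[0,-0.25,0],[0,0,0]],[[0,-0.4,0],[0,0,0]],[[0,-0.5,0],[0,0,0]],[[0,-0.5,0],[0,0,0]]]}}

```text
t: 16.92
ee_pos: [526.3, 30.8, 280.2]
orientation: [2.128, 1.988, 0.297]
ft_force: [-0.2, -0.7, 0.4]
width: 0.5
```

```bash
python3 - <<'E'
from arc import *
pic('scene','s12.png');pic('top','t12.png')
for x in ctrl.pinpoint('scene','lid_lip')[:2]: l=w2c(x['location']);print(l,x['p'],np.arctan2(l[2]-100.5,90-l[0]))
for c in('scene','top'):
  for n in ('jar','shaker','can','sauce','bowl','tall_jar','carton'):
    print(c,n,[(np.round(x['location']).tolist(),round(x['p'],2)) for x in ctrl.pinpoint(c,n)[:1]])
for x in ctrl.pinpoint('scene','jar')[:1]: print(w2c(x['location']))
o=ctrl.get_obs();print(o['t'],o['ee_pos'],o['ft_force'])
E
```

```text
[164.91347649  95.03023345 287.8       ] 0.79 1.951272678391632
scene jar [([562.0, -145.0, 110.0], 0.57)]
scene shaker [([632.0, -224.0, 109.0], 0.75)]
scene can []
scene sauce [([717.0, -173.0, 5.0], 0.88)]
scene bowl [([580.0, -354.0, 1.0], 0.58)]
scene tall_jar [([622.0, 206.0, 2.0], 0.82)]
scene carton [([471.0, 186.0, 4.0], 0.71)]
top jar [([562.0, -140.0, 104.0], 0.82)]
top shaker [([676.0, 20.0, 102.0], 0.69)]
top can [([436.0, -177.0, 1.0], 0.95)]
top sauce [([716.0, -171.0, 0.0], 0.64)]
top bowl [([583.0, -354.0, -2.0], 0.92)]
top tall_jar [([624.0, 204.0, -1.0], 0.78)]
top carton [([470.0, 188.0, -1.0], 0.88)]
[-15.87596871 -79.61591309 110.1       ]
17.825 [527.14063161  30.76301062 280.71812272] [-0.17543817  0.20969879 -0.75791528]
```

View pics/s12.png

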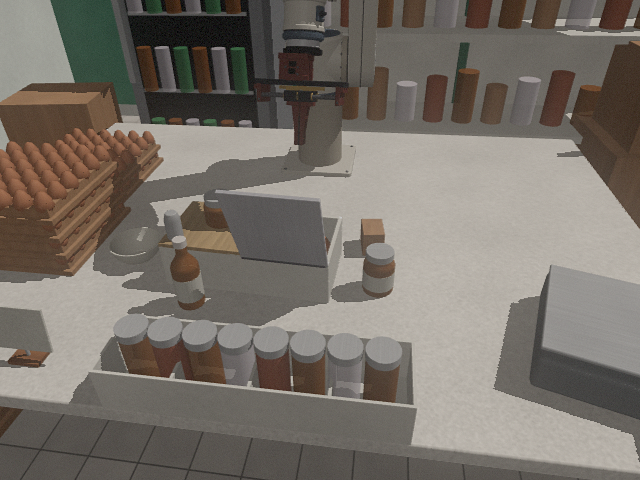

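View pics/t12.png

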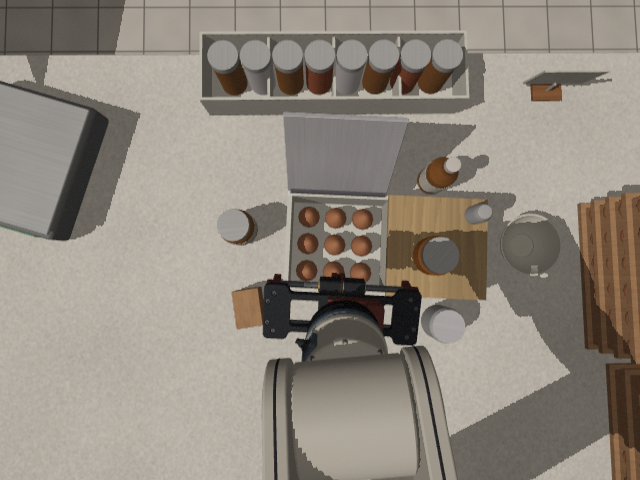

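The lid is open on its stop at about 1.95 rad (top picture (345,150)). The jar stands on the deck at (437,255), everything else is in place, and the gripper is high and free of contact. Handing in.

```bash
python3 -c "
from workcell import ctrl
print(ctrl.close_job())"
```

```text
the job is handed in; nothing more can be done
None
```

The egg chest is open and the job was handed in at about 18 s, well inside the 54 s limit. No verdict was reported back.

**What I did:** I pushed the jar across onto the wooden deck with two half-open fingers used as a cradle. I then lifted the lid from under its front lip with the closed fingers, tilted 17° forward. I followed it past upright until it fell back onto its stop, then drew the arm back.

**Last checks:**
- **Jar:** it stands upright on the deck at about chest (-16, -80) mm, well inside the allowed area.
- **Lid:** it leans open at about 1.95 rad.
- **Other goods:** those the detector found are within about 4 mm of where they started, which is its own accuracy.
- **Robot:** it is clear of everything, and the wrist force was near zero.
- **Highest force seen:** readings at the ends of moves peaked at about 12 N, when the finger first met the lip. Peaks within a move were not seen.

**Checks that failed or disagreed:**
- In the last top view the detector put the shaker at the lid hinge. That was a false hit: the scene camera and the picture itself show the shaker in its original place.
- The scene camera never found the can, so its position rests on the top view alone.

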